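# Issue a can through the store hatch

### The job

Raise the counter hatch's sliding sash, which has a D-handle on your side, and pass the rectangular metal can out through the opening, so that it stands upright on the black mat on the customer's side; keep the can upright all the way. Then bring the sash down again until it is fully shut, easing it onto the sill without slamming it. Leave the other goods where they stand.

Things in the scene. Friction and masses are not known exactly. Their poses are not given: they have to be found in the camera images.
- hatch: Fixed aluminium counter screen, clear panes, hatch in its middle. Origin: centre of the flush sill, mid-depth of the 44 mm deep frame; x points through the hatch to the customer's side, y left along the screen. Opening 320 mm wide; jambs 28 mm wide. A fixed pane (x 5 to 19 mm) closes it above 320 mm. Frame 650 mm high; side lights, 460 mm high, reach 440 mm either side; sill and counter are level.
- sash (a joint): Height of the sash above shut, in m: 0 = shut on the sill, 0.28 = upper stop; grows as it rises and equals the clear height under it. Starts shut or up to 0.04 ajar. A spring balance carries its 0.9 kg: about 4 N moves it either way (more when fast) and it stays where it is left. Sash in x -17 to 1 mm of the hatch frame, 306 mm high, its solid bottom rail 88 mm high.
- sash_handle (a point): Middle of the bar of the sash's D-handle on the robot's side; it moves with the sash. Level dark steel bar along the hatch's y, 140 mm long, 14 mm thick, its centre 51 mm above the counter when shut, 45 mm out from the sash's bottom rail and at x = -62 mm in the hatch frame. Two 12 mm legs, 60 mm either side of the middle, join it to the sash. Axes as the hatch's.
- mat (a point): Centre of the black rubber mat let flush into the counter on the customer's side, 160 mm (hatch x) by 280 mm (hatch y); 90 mm beyond the hatch's origin, its near edge 10 mm beyond it. Axes as the hatch's.
- can: The can to pass out: rectangular tinplate solvent can, 0.3 to 0.65 kg, 105 mm long (its x), 58 mm wide (its y), body 149 mm high, with a white screw cap 30 mm wide and 19 mm high on top, 28 mm towards +x. Origin: centre of its underside, z up. Stands on the robot's side, left or right of the hatch, its cap end away from the robot (its x within 40 degrees of straight ahead).
- tin: Bystander: round paint tin, 86 mm across, 98 mm high, on the robot's side on the opposite side from the can. Origin: centre of its underside.
- bottle: Bystander: white plastic bottle, 68 mm across, 190 mm high, standing on the customer's side to the right of the mat. Origin: centre of its underside.
- carton: Bystander: closed cardboard carton 110 mm (its x) by 160 mm by 90 mm high, on the customer's side to the left of the mat, behind the side light. Origin: centre of its underside.
Not all that is in view belongs to the job. What is shaped like the can but green or purple is not meant.

How it is judged:
On the way, in this order (a step that is already met when the one before it is completed fails the run):
1. the sash is raised high enough for the can to pass under it (value of joint sash above 0.168 m), for 0.2 s.
2. the can stands upright on the mat beyond the hatch, with the sash still raised (value of joint sash above 0.15 m and x of can in the frame of hatch between 0.04 and 0.145 m and y of can in the frame of hatch between -0.115 and 0.115 m and height (world z) of can below 0.006 m and angle between can's own z axis and vertical below 0.08 rad), for 0.2 s.
At the end, for the whole second after the job is handed in: The sash is shut (within 6 mm of the sill) and at rest; the can stands upright and still on the mat on the customer's side, the centre of its foot 40 to 145 mm beyond the hatch's origin and within 115 mm of the hatch's centre line; nothing else has been disturbed (value of joint sash below 0.006 m and x of can in the frame of hatch between 0.04 and 0.145 m and y of can in the frame of hatch between -0.115 and 0.115 m and height (world z) of can below 0.006 m and angle between can's own z axis and vertical below 0.08 rad and linear speed of can below 0.02 m/s and velocity of joint sash between -0.01 and 0.01 m/s); the robot touches nothing.
It fails at once if the can is tipped more than 20 degrees (angle between can's own z axis and vertical above 0.35 rad).
It fails at once if the sash is slammed: it comes down through its last 30 mm faster than 0.25 m/s (value of joint sash below 0.03 m and velocity of joint sash below -0.25 m/s).
It fails at once if the round tin is shifted more than 30 mm or tipped (distance of tin from where it was at the start of the episode above 0.03 m or angle between tin's own z axis and vertical above 0.3 rad).
It fails at once if the bottle is shifted more than 30 mm or tipped (distance of bottle from where it was at the start of the episode above 0.03 m or angle between bottle's own z axis and vertical above 0.3 rad).
It fails at once if the carton is shifted more than 30 mm or tipped (distance of carton from where it was at the start of the episode above 0.03 m or angle between carton's own z axis and vertical above 0.3 rad).
It also fails if it takes over 72 s, if anything falls off the work surface, if the arm or the gripper's body presses on something with over 40 N, if the wrist force passes 120 N, or if a joint passes its speed limit or range.

### The arm

A 6-joint arm with a two-finger parallel gripper is mounted at the origin on the work surface. World frame = base frame: x ahead of the robot, y to its left, z up, the work surface at z = 0. Lengths are in m, angles in rad, forces in N, time in s.
With the tool pointing down it reaches from about 0.35 to 0.975 m from the base axis. Payload 17.4 kg.
Tool frame: the origin (TCP) lies on the centre line of the jaws, within the pads' length; the fingertips stand 17 mm ahead of it and the grasp point (between the pads) lies 2 mm behind it (r.finger_overhang is the distance from the TCP to the fingertips, in m); z points along the fingers, y is the line along which they close (so a half turn about z gives the same grasp; the last joint's range is limited). The gripper opens to 85 mm and grips with 20 to 120 N. Pads are 22 mm wide; open, the fingers measure 114 mm over their backs; the gripper's body (76 mm by 85 mm) begins 54 mm behind the grasp point. The pads swing forward as they close: fully open they stand 13 mm farther back than shut.
Start: joints at [-1.214, 0.116, 1.442, -0, 1.584, -0.038], TCP at [0.26, -0.623, 0.248] pointing down, gripper open.
Joint ranges: [-2.83, 2.83], [-0.83, 2.19], [0.07, 2.5], [-1.14, 4.28], [0.01, 3], [-2.97, 2.97]. Speed limits (rad/s): [1.89, 1.89, 2.22, 3.14, 3.14, 3.14].

### API

Orientations are given as a rotation vector (axis times angle).
In Python, from workcell import r, vision, finder gives the robot as it stands.
- The arm moves only by the tool move_arm, never from a script. Its argument "targets" is a list of rows, each a list of 6 numbers: the shift along the tool's x, y, z in cm, then the turn, a rotation vector about the tool's x, y, z in degrees. In form: [[dx, dy, dz, ax, ay, az], ...]. A call has 1 to 12 rows; each row shifts and turns the commanded pose from where the row before left it, along the tool's axes as they then stand; what a row does not reach is not made up. A row lasts 1/10 s, in which the tool goes at most 50 mm and 8.59 degrees, less where a joint would pass 70% of its speed; a pose out of reach is approached as far as the arm can. A call with a gripper value outside its range is refused whole. "claw" is the gripper's target within -1 to 1 (shut at 1, half-way at 0, fully open at -1), set as the call begins (left out, the last holds). The fingers move at their own pace and stop on an object; "grip_force" is the grip in N (left out, the last holds). Time passes only in rows, so rows that do not move let the fingers close. It gives the time, the measured TCP pose, the force, the opening and the grip force at its end, in the units of the state.
- r.sense(): the state, without advancing time (a new reading comes with each control period).
- vision.grab_frame(name): name is "scene" or "top"; returns (picture, depth): 384x512x3 uint8, red, green, blue; 384x512 float32, m along the optical axis (not along the pixel's ray), 0 where there is no reading.
- vision.get_calibration(name): a dict with "intrinsics" (3x3 intrinsics, pixels), "R" (3x3) and "t" (3): a world point X has camera coordinates R X + t. Camera axes: x right, y down, z forward; pixel columns grow to the right and rows downward; lengths in m; the calibration is good to about 2 mm. A picture is of the moment at which its call begins. get_calibration takes no time and is no camera call.
- r.finish_job(): hands the job in; it is judged then, once.
Trained networks look in the newest picture that a camera, given by its name, has taken for a name from the list of things; names that differ only in an ending like _2 or _b are one class to them, and where a whole thing is asked for, a point or a joint stands for the part that bears it (a point fixed in the world has none). Each returns a list of dicts, best first, with "p" (0 to 1); they miss things now and then, are a little off and sometimes report something else, mostly with a low value. They report only what shows in the picture. A call takes as long as a camera call. They do not tell look-alikes from the thing itself.
- finder.regions_of(thing, camera): "region" (384x512 bool, what is visible of it) and "box" ([centre column, centre row, width, height] in pixels, round what is visible of it).
The state is a dict: "time": time; "joint_pos": joint angles; "joint_velocities": joint speeds; "joint_efforts": joint torques, N m; "tcp_pos": TCP position; "ee_rot": TCP orientation; "wrist_force": force on the tool from outside, world axes, zero at the start; "ft_torque": the same for the moment, N m; "gripper_width": opening from 0.0 (shut) to 1.0 (fully open); "finger_force": force on a finger pad.
Only numpy, scipy, OpenCV 4.12 (cv2) and the standard library are available. Lean on these libraries where they do the work, as an engineer would, in place of code of your own. Each camera call takes 0.05 s, during which the arm holds its last target. There are 200 camera calls.

## Working session

There is one attempt and no reset: what is moved stays moved. The work goes in short steps, Python scripts to look and compute and a tool call to move; the robot and the scene stay as the last step left them, time stands still between calls to the robot, and variables do not carry over. Pictures are saved under pics/ and viewed, at most 10 in all, crops included, and the job is handed in when it is done.

Besides the shell and the picture viewer there is one more tool, called after "Request:" as name(argument=value, ...), one argument or row to a line, values as JSON. move_arm: Moves the arm, as the interface text tells. Its arguments: {"type":"object","properties":{"targets":{"type":"array","items":{"type":"array","items":{"type":"number"}}},"claw":{"type":"number"},"grip_force":{"type":"number"}},"required":["targets"]}

```bash
mkdir -p pics
cat > h.py <<'E'
import numpy as np, cv2
from workcell import r, vision, finder
def cloud(cam,depth):
    c=vision.get_calibration(cam);K=c["intrinsics"];v,u=np.indices(depth.shape)
    P=np.stack([(u-K[0,2])/K[0,0]*depth,(v-K[1,2])/K[1,1]*depth,depth],-1)
    return (P-np.array(c["t"]))@np.array(c["R"])
E
python3 - <<'E'
from h import *
ims=[]
for cam in("scene","top"):
    im,d=vision.grab_frame(cam);P=cloud(cam,d);np.savez(f"{cam}.npz",im=im,d=d,P=P);
    im2=cv2.cvtColor(im,cv2.COLOR_RGB2BGR)
    c=vision.get_calibration(cam);print(cam,"campos",-np.array(c["R"]).T@c["t"])
    for t in("can","sash_handle","hatch","tin","bottle","carton","mat"):
        try: L=finder.regions_of(t,cam)
        except Exception as e: print(t,e);continue
        for o in L[:3]:
            m=o["region"]&(d>0);q=P[m]
            if len(q): print(t,round(o["p"],2),np.round(o["box"]),len(q),"med",np.median(q,0).round(3),"lo",np.percentile(q,3,axis=0).round(3),"hi",np.percentile(q,97,axis=0).round(3),im[m].mean(0).round())
    cv2.imwrite(f"pics/{cam}0.png",cv2.resize(im2,(768,576)))
print(r.sense())
E
```

```text
scene campos [0.80752622 0.04420116 1.04991336]
can 0.69 [344. 144.  32.  51.] 855 med [0.378 0.274 0.149] lo [0.32  0.24  0.095] hi [0.424 0.313 0.169] [179. 166. 166.]
can 0.64 [401. 154.  55.  15.] 487 med [0.413 0.392 0.149] lo [0.388 0.367 0.086] hi [0.43  0.46  0.169] [103. 156. 106.]
can 0.2 [207. 233. 153.  34.] 3308 med [ 0.592 -0.049  0.138] lo [ 0.582 -0.193  0.043] hi [0.606 0.105 0.231] [107. 102. 100.]
sash_handle 0.82 [207. 234. 151.  32.] 3153 med [ 0.592 -0.05   0.137] lo [ 0.582 -0.192  0.047] hi [0.606 0.103 0.225] [107. 102. 100.]
hatch 0.85 [237. 209. 468. 222.] 62942 med [ 0.608 -0.034  0.456] lo [ 0.572 -0.398 -0.001] hi [0.725 0.364 0.65 ] [118. 112. 110.]
bottle 0.87 [120. 297.  49.  34.] 1204 med [ 0.731 -0.244  0.124] lo [ 0.696 -0.277  0.008] hi [ 0.758 -0.225  0.19 ] [91. 87. 81.]
carton 0.63 [347. 285.  88.  73.] 3568 med [0.711 0.26  0.089] lo [0.646 0.184 0.039] hi [0.774 0.341 0.092] [145. 113.  82.]
mat 0.57 [237. 210. 474. 226.] 63468 med [ 0.608 -0.033  0.455] lo [ 0.571 -0.398 -0.002] hi [0.726 0.364 0.65 ] [117. 112. 110.]
top campos [0.21540925 
[... 1340 characters left out ...]
rray([-1.21379824e+00,  1.16014635e-01,  1.44161852e+00, -6.37131078e-07,
        1.58402026e+00, -3.77804503e-02]), 'joint_velocities': array([-9.02051115e-04, -8.48495308e-05, -1.25813851e-03, -1.17800969e-03,
        1.33102281e-03, -7.58253556e-04]), 'joint_efforts': array([ 1.42591223e-03, -7.31680155e+01, -6.32625031e+01,  5.49689719e-05,
        5.11904764e-04,  2.58475097e-06]), 'tcp_pos': array([ 0.2596097 , -0.62307426,  0.24828176]), 'ee_rot': array([-3.08053020e+00, -6.16085873e-01,  1.61560862e-05]), 'wrist_force': array([ 0.40943608, -0.43658449,  0.79476737]), 'ft_torque': array([-0.03958946, -0.02006526, -0.00042421]), 'finger_force': 0.0, 'gripper_width': 1.0031166873500845}
```

View pics/scene0.png

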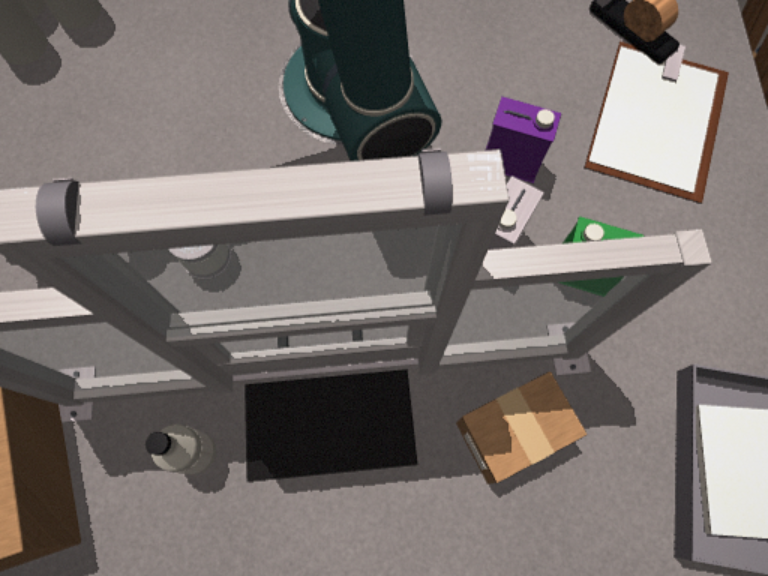

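View pics/top0.png

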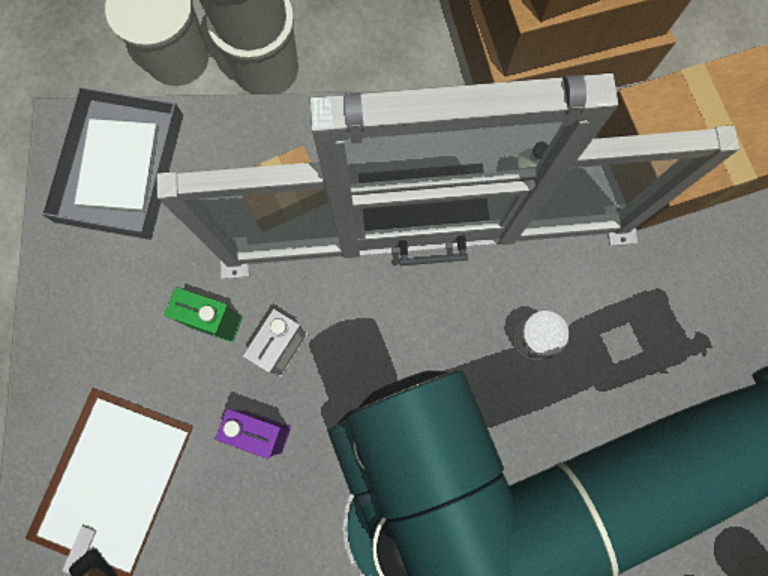

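Run:
```python
from h import *
T=np.load("top.npz");S=np.load("scene.npz")
def rect(q):
    (c,s,a)=cv2.minAreaRect((q[:,:2]*1000).astype(np.float32));return np.round(c),np.round(s),round(a,1)
# can top points
for n,Z in(("top",T),("scene",S)):
    P=Z["P"]
    m=(Z["d"]>0)&(abs(P[...,0]-.37)<.09)&(abs(P[...,1]-.268)<.07)
    b=m&(abs(P[...,2]-.149)<.006);c=m&(P[...,2]>.16)&(P[...,2]<.18)
    print(n,"can top",b.sum(),rect(P[b]),"z",np.median(P[b][:,2]),"cap",P[c].mean(0).round(4),c.sum())
    # handle bar: points in front of the sash, below
    m=(Z["d"]>0)&(P[...,0]>.5)&(P[...,0]<.56)&(abs(P[...,1]+.05)<.1)&(P[...,2]>.03)&(P[...,2]<.13)
    q=P[m];print(n,"bar",len(q)); 
    if len(q)>10: print(np.percentile(q,[2,50,98],axis=0).round(3),rect(q))
    # frame front faces: fit line of frame top
    m=(Z["d"]>0)&(abs(P[...,2]-.65)<.006)&(abs(P[...,0]-.6)<.08)&(abs(P[...,1]+.04)<.3)
    q=P[m];print(n,"frametop",len(q)); 
    if len(q)>10: print(rect(q),q.mean(0))
# mat: dark in scene at z~0
P=S["P"];m=(abs(P[...,2])<.01)&(S["im"].max(-1)<45)&(P[...,0]>.58)
print("mat",m.sum(),rect(P[m]) if m.sum() else 0)
```

```text
top can top 665 (array([366., 270.]), array([ 61., 108.]), 56.9) z 0.1472350323061016 cap [0.3887 0.2547 0.1651] 86
top bar 272
[[ 0.523 -0.116  0.082]
 [ 0.533 -0.046  0.089]
 [ 0.559  0.017  0.095]] (array([543., -50.]), array([ 38., 136.]), 2.2)
top frametop 4179
(array([593., -47.]), array([ 46., 376.]), 3.7) [ 0.59180331 -0.04557743  0.64742505]
scene can top 628 (array([368., 271.]), array([ 61., 108.]), 58.0) z 0.14869488548195237 cap [0.3932 0.257  0.1665] 98
scene bar 0
scene frametop 11324
(array([596., -42.]), array([ 47., 370.]), 3.8) [ 0.59768285 -0.0424525   0.64891391]
mat 7141 (array([684., -38.]), array([161., 852.]), 3.8)
```

Scene: hatch frame spans the middle of the picture. The white/silver can is at about (275,340) in the top view, with its cap end towards the hatch. The green one at (205,312) and purple one at (250,432) are look-alikes. The D-handle is at (430,252), the tin at (546,332), and the sash is about 3.5 cm ajar.

```bash
cat >> h.py <<'E'
from scipy.spatial.transform import Rotation as Ro
HO=np.array([.594,-.0455,0]);HY=3.8
def hatch(x,y,z): return HO+Ro.from_euler('z',HY,degrees=True).apply([x,y,z])
def rot(yaw,tilt,flip=0):  # tool z leans 'tilt' deg from down toward heading yaw; tool y along heading; flip=1: tool x along heading
    h=np.array([np.cos(np.radians(yaw)),np.sin(np.radians(yaw)),0]);u=np.array([0,0,1.]);t=np.radians(tilt)
    z=h*np.sin(t)-u*np.cos(t);y=h*np.cos(t)+u*np.sin(t);x=np.cross(y,z)
    M=Ro.from_matrix(np.stack([x,y,z],1))
    return M*Ro.from_euler('z',90*flip,degrees=True)
def plan(goals,start=None,v=4.5,w=8.0):
    s=r.sense();p,R=(np.array(s["tcp_pos"]),Ro.from_rotvec(s["ee_rot"])) if start is None else start
    for pg,Rg in goals:
        pg=np.array(pg);n=int(max(1,np.ceil(np.linalg.norm(pg-p)*100/v),np.ceil(np.degrees((R.inv()*Rg).magnitude())/w)))
        rows=[]
        for k in range(n,0,-1):
            dR=Ro.from_rotvec((R.inv()*Rg).as_rotvec()/k);dp=R.inv().apply((pg-p)/k)*100
            row=np.r_[dp.round(1),np.degrees(dR.as_rotvec()).round(1)];rows.append(row.tolist())
            p=p+R.apply(row[:3]/100);R=R*Ro.from_rotvec(np.radians(row[3:]))
        print(n,str(rows).replace(" ",""))
    return p,R
E
python3 - <<'E'
from h import *
B=np.array([.531,-.049,.087]);R=rot(HY,30);z=R.as_matrix()[:,2]
g=B+.002*z
plan([(g-.10*z,R),(g,R)])
E
```

```text
14 [[3.0,-3.2,0.5,-1.9,1.3,-5.0],[3.3,-2.9,0.5,-1.9,1.3,-5.0],[3.5,-2.6,0.5,-1.9,1.3,-5.0],[3.7,-2.3,0.5,-1.9,1.3,-4.9],[3.9,-2.0,0.5,-1.9,1.3,-5.0],[4.0,-1.7,0.6,-1.8,1.4,-4.9],[4.2,-1.3,0.6,-1.9,1.3,-5.0],[4.2,-1.0,0.7,-1.8,1.4,-4.9],[4.3,-0.7,0.7,-1.9,1.3,-5.0],[4.3,-0.3,0.8,-1.8,1.4,-4.9],[4.3,0.1,0.9,-1.9,1.3,-5.0],[4.3,0.4,1.1,-1.8,1.4,-4.9],[4.2,0.7,1.1,-1.9,1.3,-5.0],[4.2,1.0,1.3,-1.8,1.4,-4.9]]
3 [[-0.0,0.0,3.3,-0.0,-0.0,-0.0],[-0.0,0.0,3.4,-0.0,-0.0,-0.0],[-0.1,0.0,3.3,-0.0,-0.0,-0.0]]
```

Request:
move_arm(
  targets=[
    [3.0,-3.2,0.5,-1.9,1.3,-5.0],
    [3.3,-2.9,0.5,-1.9,1.3,-5.0],
    [3.5,-2.6,0.5,-1.9,1.3,-5.0],
    [3.7,-2.3,0.5,-1.9,1.3,-4.9],
    [3.9,-2.0,0.5,-1.9,1.3,-5.0],
    [4.0,-1.7,0.6,-1.8,1.4,-4.9],
    [4.2,-1.3,0.6,-1.9,1.3,-5.0],
    [4.2,-1.0,0.7,-1.8,1.4,-4.9],
    [4.3,-0.7,0.7,-1.9,1.3,-5.0],
    [4.3,-0.3,0.8,-1.8,1.4,-4.9],
    [4.3,0.1,0.9,-1.9,1.3,-5.0],
    [4.3,0.4,1.1,-1.8,1.4,-4.9],
  ],
  claw=0.2,
  grip_force=50,
)

```text
time: 2.0
tcp_pos: [0.4506, -0.1328, 0.1833]
ee_rot: [2.081, 1.856, 0.475]
wrist_force: [1.0, -1.0, 0.0]
gripper_width: 0.404
finger_force: 0.0
```

Request:
move_arm(
  targets=[
    [4.2,0.7,1.1,-1.9,1.3,-5.0],
    [4.2,1.0,1.3,-1.8,1.4,-4.9],
    [0,0,0,0,0,0],
    [0,0,0,0,0,0],
  ],
)

```text
time: 2.4
tcp_pos: [0.4817, -0.0509, 0.1719]
ee_rot: [1.867, 1.999, 0.535]
wrist_force: [-0.6, -0.7, 0.0]
gripper_width: 0.404
finger_force: 0.0
```

Run:
```python
from h import *
s=r.sense();print(s["tcp_pos"],s["joint_pos"],s["gripper_width"])
B=np.array([.531,-.049,.087]);R=rot(HY,30);z=R.as_matrix()[:,2]
print(np.degrees((Ro.from_rotvec(s["ee_rot"]).inv()*R).as_rotvec()))
im,d=vision.grab_frame("top");P=cloud("top",d)
cv2.imwrite("pics/top1.png",cv2.resize(cv2.cvtColor(im[110:250,220:380],cv2.COLOR_RGB2BGR),(640,560),interpolation=1))
plan([(B+.002*z,R)])
```

```text
[ 0.4816509  -0.05087896  0.17192166] [-0.24538286 -0.61938969  2.22626163  0.18015489  1.04048232 -0.36587527] 0.4042452278936382
[-0.04048647 -0.08539976  0.09881828]
3 [[-0.0,0.0,3.3,-0.0,-0.0,0.0],[-0.0,0.0,3.4,-0.0,-0.0,0.0],[-0.0,0.0,3.3,-0.0,-0.0,0.0]]
```

View pics/top1.png

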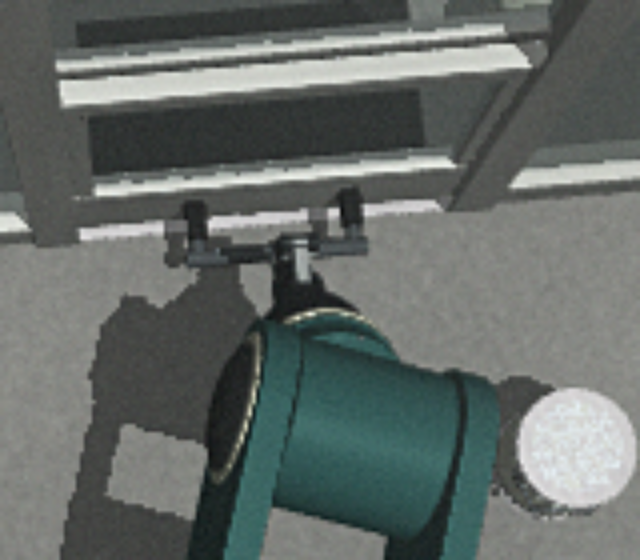

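The crop shows the bar from (190,258) to (365,245), with the fingers centred on it at about (288,245). I'm going down onto it.

Request:
move_arm(
  targets=[
    [0,0,3.3,0,0,0],
    [0,0,3.4,0,0,0],
    [0,0,3.3,0,0,0],
    [0,0,0,0,0,0],
    [0,0,0,0,0,0],
  ],
)

```text
time: 2.95
tcp_pos: [0.5313, -0.0495, 0.0854]
ee_rot: [1.871, 1.996, 0.534]
wrist_force: [-0.4, -0.4, 0.0]
gripper_width: 0.396
finger_force: 0.0
```

Request:
move_arm(
  targets=[
    [0,0,0,0,0,0],
    [0,0,0,0,0,0],
    [0,0,0,0,0,0],
    [0,0,0,0,0,0],
    [0,0,0,0,0,0],
  ],
  claw=1,
)

```text
time: 3.45
tcp_pos: [0.5314, -0.0492, 0.0869]
ee_rot: [1.867, 1.995, 0.535]
wrist_force: [-4.8, -6.1, 1.4]
gripper_width: 0.142
finger_force: 48.7
```

Run:
```python
from h import *
s=r.sense();print(s["tcp_pos"],s["wrist_force"],s["joint_pos"]);p=np.array(s["tcp_pos"]);R=Ro.from_rotvec(s["ee_rot"])
plan([(p+[0,0,.212],R)],v=2.0)
```

```text
[ 0.5314271  -0.04917203  0.08685979] [-4.83277409 -6.13467496  1.42402704] [-0.20956774 -0.40281808  2.23273933  0.18784019  0.81220312 -0.37035534]
11 [[-0.0,1.0,-1.7,0.0,0.0,0.0],[-0.0,1.0,-1.7,0.0,0.0,0.0],[-0.0,1.0,-1.7,0.0,0.0,0.0],[-0.0,1.0,-1.7,0.0,0.0,0.0],[-0.0,0.9,-1.6,0.0,0.0,0.0],[-0.0,1.0,-1.7,0.0,0.0,0.0],[-0.0,0.9,-1.6,0.0,0.0,0.0],[-0.0,1.0,-1.7,0.0,0.0,0.0],[-0.0,0.9,-1.6,0.0,0.0,0.0],[-0.0,1.0,-1.7,0.0,0.0,0.0],[-0.0,0.9,-1.6,0.0,0.0,0.0]]
```

Request:
move_arm(
  targets=[
    [0,0.5,-0.9,0,0,0],
    [0,1.0,-1.7,0,0,0],
    [0,1.0,-1.7,0,0,0],
    [0,1.0,-1.7,0,0,0],
    [0,1.0,-1.7,0,0,0],
    [0,1.0,-1.7,0,0,0],
    [0,1.0,-1.7,0,0,0],
    [0,1.0,-1.7,0,0,0],
    [0,1.0,-1.7,0,0,0],
    [0,1.0,-1.7,0,0,0],
    [0,1.0,-1.7,0,0,0],
    [0,0.9,-1.5,0,0,0],
  ],
)

```text
time: 4.65
tcp_pos: [0.5315, -0.0492, 0.3114]
ee_rot: [1.87, 1.997, 0.531]
wrist_force: [-15.8, -6.5, -4.3]
gripper_width: 0.141
finger_force: 51.6
```

Request:
move_arm(
  targets=[
    [0,0,0,0,0,0],
    [0,0,0,0,0,0],
    [0,0,0,0,0,0],
  ],
)

```text
time: 4.95
tcp_pos: [0.5315, -0.0492, 0.3117]
ee_rot: [1.869, 1.997, 0.532]
wrist_force: [-21.9, -6.6, 3.0]
gripper_width: 0.143
finger_force: 52.8
```

Run:
```python
from h import *
s=r.sense();print(s["tcp_pos"],s["wrist_force"],s["joint_pos"],s["gripper_width"])
im,d=vision.grab_frame("top");P=cloud("top",d)
cv2.imwrite("pics/top2.png",cv2.resize(cv2.cvtColor(im,cv2.COLOR_RGB2BGR),(768,576),interpolation=1))
```

```text
[ 0.53154407 -0.04918299  0.31165958] [-21.89035657  -6.59493204   3.02165646] [-0.20875762 -0.51467742  1.93851999  0.1434418   1.21525064 -0.29020753] 0.1429697649499679
```

View pics/top2.png

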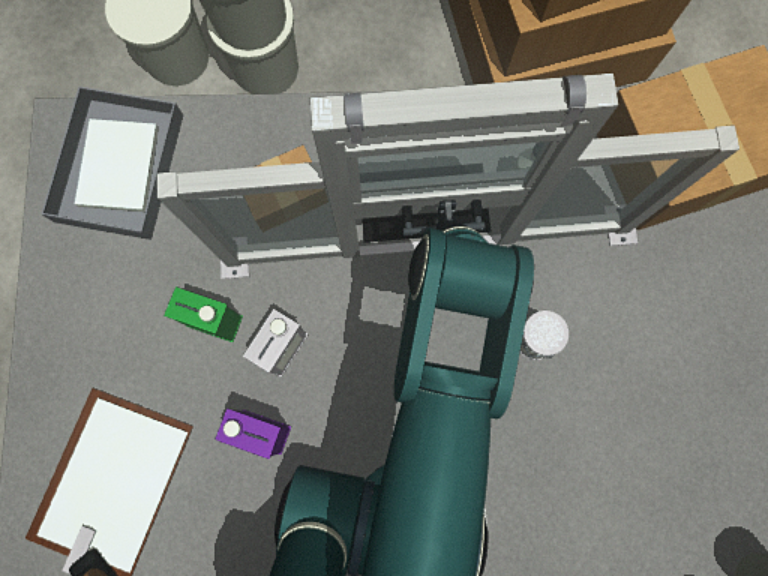

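Sash is up about 0.26 m: the handle is at (445,215) and the opening under it is clear. I'm fitting the arm geometry to check which tilted can grasps are reachable.

```bash
cat > kin.py <<'E'
import numpy as np
from scipy.optimize import least_squares
from scipy.spatial.transform import Rotation as Ro
Q=np.array([[-1.21379824,.116014635,1.44161852,0,1.58402026,-.03778],[-0.24538286,-0.61938969,2.22626163,0.18015489,1.04048232,-0.36587527],[-0.20956774,-0.40281808,2.23273933,0.18784019,0.81220312,-0.37035534],[-0.20875762,-0.51467742,1.93851999,0.1434418,1.21525064,-0.29020753]])
X=np.array([[.2596097,-.62307426,.24828176],[.4816509,-.05087896,.17192166],[.5314271,-.04917203,.08685979],[.53154407,-.04918299,.31165958]])
RV=np.array([[-3.0805302,-.616085873,0],[1.867,1.999,.535],[1.867,1.995,.535],[1.869,1.997,.532]])
z,y=np.array([0,0,1.]),np.array([0,1.,0])
A=lambda ax,t:Ro.from_rotvec(np.array(ax)*t)
def fk(q,g,s4=1,s6=1,c=0):
    a1,h,L2,L3,e,Lt,d=g
    R1=A(z,q[0]);R2=R1*A(y,q[1]);R3=R2*A(y,q[2]);R5=R3*A(z,s4*q[3])*A(y,q[4])
    p=R1.apply([a1,d,h])+R2.apply([0,0,L2])+R3.apply([e,0,L3])+R5.apply([0,0,Lt])
    return p,R5*A(z,s6*q[5]+c)
best=None
for s4 in(1,-1):
  for s6 in(1,-1):
    for c in np.arange(4)*np.pi/2:
        er=sum((Ro.from_rotvec(RV[i]).inv()*fk(Q[i],np.zeros(7),s4,s6,c)[1]).magnitude() for i in range(4))
        if best is None or er<best[0]: best=(er,s4,s6,c)
S=best[1:]
reg=np.array([.0,.4,.6,.6,0,.25,.02])
f=lambda g:np.r_[np.concatenate([fk(Q[i],g,*S)[0]-X[i] for i in range(4)]),1e-3*(g-reg)]
G=least_squares(f,reg).x
lo=np.array([-2.83,-.83,.07,-1.14,.01,-2.97]);hi=np.array([2.83,2.19,2.5,4.28,3,2.97])
def ik(p,R,q0):
    F=lambda q:np.r_[(fk(q,G,*S)[0]-p)*10,(R.inv()*fk(q,G,*S)[1]).as_rotvec()]
    o=least_squares(F,np.clip(q0,lo+.02,hi-.02),bounds=(lo+.01,hi-.01));return o.x,np.linalg.norm(o.fun)
if __name__=="__main__":
    print(best,G.round(3),abs(f(G)[:12]).max())
    from h import rot,hatch,HY
    for name,c,yaw in(("now",np.array([.367,.2705,0]),-32.5),("front",hatch(-.105,0,0),HY)):
      for tilt in(0,20,30,40,45,50):
        for fl in(1,-1):
          for back in (.02,.035):
            hd=np.array([np.cos(np.radians(yaw)),np.sin(np.radians(yaw)),0])
            R=rot(yaw,tilt)*Ro.from_euler('z',90*fl,degrees=True);p=c-hd*back+[0,0,.115]
            b=min((ik(p,R,q0) for q0 in(Q[0]+[np.arctan2(p[1],p[0])+1.2,0,0,0,0,0],Q[2]+[.8,0,0,.5,0,0],Q[2]+[.8,0,0,.5,0,1.5])),key=lambda t:t[1])
            print(name,tilt,fl,back,b[0].round(2),round(b[1],3))
E
python3 kin.py
```

```text
(0.00117379094071664, 1, 1, np.float64(1.5707963267948966)) [-0.     0.138  0.46   0.62   0.081  0.273  0.025] 7.632593110873387e-07
now 0 1 0.02 [ 0.62 -0.33  2.07  0.    1.4   2.76] 0.0
now 0 1 0.035 [ 0.65 -0.34  2.08  0.    1.4   2.79] 0.0
now 0 -1 0.02 [ 0.62 -0.33  2.07 -0.    1.4  -0.38] 0.0
now 0 -1 0.035 [ 0.65 -0.34  2.08  0.    1.4  -0.35] 0.0
now 20 1 0.02 [ 0.8  -0.38  2.13 -0.31  1.33  2.96] 0.057
now 20 1 0.035 [ 0.82 -0.39  2.13 -0.3   1.34  2.96] 0.082
now 20 -1 0.02 [ 0.82 -0.37  2.13 -0.35  1.34 -0.1 ] 0.0
now 20 -1 0.035 [ 0.86 -0.38  2.13 -0.35  1.35 -0.07] 0.0
now 30 1 0.02 [ 0.85 -0.4   2.16 -0.42  1.31  2.96] 0.167
now 30 1 0.035 [ 0.88 -0.4   2.16 -0.41  1.32  2.96] 0.191
now 30 -1 0.02 [ 0.93 -0.36  2.15 -0.54  1.34  0.05] 0.0
now 30 -1 0.035 [ 0.96 -0.36  2.15 -0.54  1.36  0.08] 0.0
now 40 1 0.02 [ 0.91 -0.41  2.18 -0.53  1.29  2.96] 0.277
now 40 1 0.035 [ 0.94 -0.41  2.18 -0.52  1.31  2.96] 0.3
now 40 -1 0.02 [ 1.02 -0.33  2.18 -0.72  1.37  0.19] 0.0
now 40 -1 0.035 [ 1.05 -0.32  2.18 -0.71  1.39  0.22] 0.0
now 45 1 0.02 [ 0.94 -0.41  2.2  -0.59  1.29  2.9
[... 1138 characters left out ...]
.3  -0.73  2.42  0.33  0.81  1.05] 0.0
front 40 1 0.035 [-0.32 -0.78  2.45  0.33  0.84  1.04] 0.0
front 40 -1 0.02 [-0.3  -0.73  2.42  0.33  0.81 -2.09] 0.0
front 40 -1 0.035 [-0.32 -0.78  2.45  0.33  0.84 -2.1 ] 0.0
front 45 1 0.02 [-0.33 -0.78  2.47  0.41  0.74  0.98] 0.0
front 45 1 0.035 [-0.35 -0.82  2.49  0.42  0.79  0.96] 0.018
front 45 -1 0.02 [-0.33 -0.78  2.47  0.41  0.74 -2.17] 0.0
front 45 -1 0.035 [-0.35 -0.82  2.49  0.42  0.79 -2.18] 0.018
front 50 1 0.02 [-0.35 -0.79  2.49  0.49  0.72  0.9 ] 0.049
front 50 1 0.035 [-0.37 -0.82  2.49  0.47  0.79  0.91] 0.091
front 50 -1 0.02 [-0.35 -0.79  2.49  0.49  0.72 -2.24] 0.049
front 50 -1 0.035 [-0.37 -0.82  2.49  0.47  0.79 -2.23] 0.091
```

Request:
move_arm(
  targets=[
    [0,0,0,0,0,0],
    [0,0,0,0,0,0],
    [0,0,0,0,0,0],
  ],
  claw=0.2,
)

```text
time: 5.3
tcp_pos: [0.5332, -0.0485, 0.3113]
ee_rot: [1.868, 1.996, 0.536]
wrist_force: [0.0, -0.5, -0.7]
gripper_width: 0.395
finger_force: 0.0
```

Request:
move_arm(
  targets=[
    [0,0,-2,0,0,0],
    [0,0,-4,0,0,0],
    [0,0,-4,0,0,0],
  ],
)

```text
time: 5.6
tcp_pos: [0.4826, -0.0516, 0.3978]
ee_rot: [1.869, 1.998, 0.535]
wrist_force: [-0.4, -0.4, 0.1]
gripper_width: 0.4
finger_force: 0.0
```

```bash
cat > path.py <<'E'
from h import *; from kin import ik,lo,hi,fk,G,S
C=np.array([.367,.2705,0]);YAW=-32.5;TILT=45;BACK=.03;GZ=.12
def tool(c,yaw):  # TCP pose for can foot centre c
    R=rot(yaw,TILT,-1);hd=np.array([np.cos(np.radians(yaw)),np.sin(np.radians(yaw)),0])
    return c-hd*BACK+[0,0,GZ]+.002*R.as_matrix()[:,2],R
def check(goals):
    q=r.sense()["joint_pos"]
    for p,R in goals:
        q,e=ik(np.array(p),R,q);print(q.round(2),round(e,4),"margin",np.minimum(q-lo,hi-q).min().round(2))
E
python3 - <<'E'
from path import *
g,R=tool(C,YAW);z=R.as_matrix()[:,2]
goals=[(g-.1*z+[0,0,.12],R),(g-.1*z,R),(g,R)]
carry=[tool(C+[0,0,.02],YAW),tool(hatch(-.13,0,.02),HY),tool(hatch(.055,0,.02),HY),tool(hatch(.055,0,0),HY)]
check(goals+carry)
plan(goals)
P=np.load("top.npz")["P"];m=(abs(P[...,2]-.147)<.006)&(abs(P[...,0]-.194)<.07)&(abs(P[...,1]-.305)<.07)
print(cv2.boxPoints(cv2.minAreaRect((P[m][:,:2]*1000).astype(np.float32))))
for a in(.06,.1,.11,.13,.15):
  for l in(-.043,.043): print(a,l,(g+R.apply([-.043,l,-a])).round(3),(g+R.apply([.043,l,-a])).round(3))
E
```

```text
[ 1.24 -0.4   1.94 -0.78  1.76  0.14] 0.0 margin 0.36
[ 1.24 -0.34  2.09 -0.76  1.61  0.29] 0.0 margin 0.38
[ 1.08 -0.31  2.18 -0.8   1.41  0.27] 0.0 margin 0.32
[ 1.08 -0.33  2.17 -0.79  1.44  0.24] 0.0 margin 0.33
[-0.4  -0.82  2.43  0.43  0.96 -2.21] 0.1238 margin 0.01
[-0.19 -0.32  2.16  0.34  0.56 -2.05] 0.0 margin 0.34
[-0.19 -0.3   2.18  0.37  0.52 -2.08] 0.0 margin 0.32
10 [[3.9,-1.9,-0.1,0.6,-2.7,-5.9],[4.0,-1.5,-0.3,0.6,-2.7,-6.0],[4.2,-1.1,-0.4,0.5,-2.7,-5.9],[4.2,-0.7,-0.6,0.6,-2.7,-6.0],[4.3,-0.3,-0.8,0.5,-2.7,-5.9],[4.2,0.2,-1.0,0.6,-2.7,-6.0],[4.1,0.6,-1.3,0.5,-2.7,-5.9],[4.0,1.0,-1.4,0.6,-2.7,-6.0],[3.8,1.4,-1.7,0.5,-2.7,-5.9],[3.5,1.7,-1.8,0.6,-2.7,-6.0]]
3 [[2.8,0.0,2.8,-0.0,0.0,0.0],[2.9,0.0,2.8,-0.0,0.0,0.0],[2.8,0.1,2.9,-0.0,0.0,0.0]]
3 [[0.0,-0.0,3.3,-0.0,0.0,0.0],[0.0,-0.0,3.3,-0.0,0.0,0.0],[0.0,-0.0,3.4,-0.0,0.0,0.0]]
[[146.08157 271.85156]
 [203.51746 250.33064]
 [241.46747 351.61304]
 [184.03159 373.13397]]
0.06 -0.043 [0.31  0.256 0.191] [0.258 0.289 0.131]
0.06 0.043 [0.356 0.329 0.191] [0.305 0.361 0.131]
0.1 -0.043 [0.286 0.271 0.22 ] [0.235 0.304 0.159]
0.1 0.043 [0.332 0.344 0.22 ] [0.281 0.376 0.159]
0.11 -0.043 [0.28  0.275 0.227] [0.229 0.308 0.166]
0.11 0.043 [0.326 0.348 0.227] [0.275 0.38  0.166]
0.13 -0.043 [0.268 0.283 0.241] [0.217 0.315 0.18 ]
0.13 0.043 [0.314 0.355 0.241] [0.263 0.388 0.18 ]
0.15 -0.043 [0.256 0.29  0.255] [0.205 0.323 0.194]
0.15 0.043 [0.302 0.363 0.255] [0.251 0.395 0.194]
```

Request:
move_arm(
  targets=[
    [3.9,-1.9,-0.1,0.6,-2.7,-5.9],
    [4.0,-1.5,-0.3,0.6,-2.7,-6.0],
    [4.2,-1.1,-0.4,0.5,-2.7,-5.9],
    [4.2,-0.7,-0.6,0.6,-2.7,-6.0],
    [4.3,-0.3,-0.8,0.5,-2.7,-5.9],
    [4.2,0.2,-1.0,0.6,-2.7,-6.0],
    [4.1,0.6,-1.3,0.5,-2.7,-5.9],
    [4.0,1.0,-1.4,0.6,-2.7,-6.0],
    [3.8,1.4,-1.7,0.5,-2.7,-5.9],
    [3.5,1.7,-1.8,0.6,-2.7,-6.0],
    [0,0,0,0,0,0],
  ],
  claw=-1,
)

```text
time: 6.7
tcp_pos: [0.3306, 0.286, 0.3426]
ee_rot: [0.836, 2.295, -0.174]
wrist_force: [-0.8, 0.1, 0.2]
gripper_width: 1.001
finger_force: 0.0
```

Run:
```python
from path import *
g,R=tool(C,YAW);z=R.as_matrix()[:,2]
print(r.sense()["tcp_pos"])
im,d=vision.grab_frame("top");P=cloud("top",d);cv2.imwrite("pics/top3.png",cv2.resize(cv2.cvtColor(im[150:330,80:320],cv2.COLOR_RGB2BGR),(720,540),interpolation=1))
plan([(g-.1*z,R),(g,R)])
```

```text
[0.33057996 0.28602715 0.34260098]
4 [[3.7,-0.4,1.9,0.1,-1.2,-2.0],[3.7,-0.2,1.9,0.1,-1.1,-2.1],[3.7,-0.1,1.8,0.2,-1.2,-2.0],[3.8,0.1,1.7,0.1,-1.1,-2.1]]
3 [[0.0,-0.0,3.3,0.0,-0.0,0.0],[0.0,-0.0,3.3,0.0,-0.0,0.0],[0.0,-0.1,3.4,0.0,-0.0,0.0]]
```

View pics/top3.png

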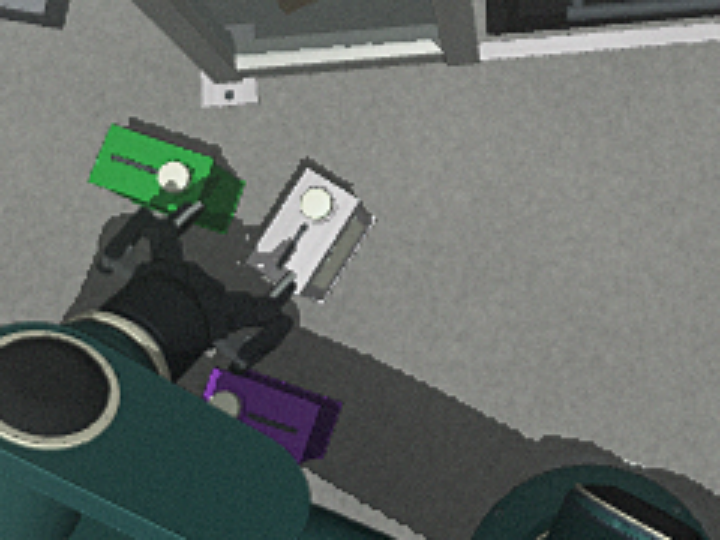

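The crop shows the open jaws straddling the can's rear end, with tips at (190,215) and (290,285). The green can is left at (170,165) and the purple one below at (265,415), both clear.

Request:
move_arm(
  targets=[
    [3.7,-0.4,1.9,0.1,-1.2,-2.0],
    [3.7,-0.2,1.9,0.1,-1.1,-2.1],
    [3.7,-0.1,1.8,0.2,-1.2,-2.0],
    [3.8,0.1,1.7,0.1,-1.1,-2.1],
    [0,0,0,0,0,0],
  ],
)

```text
time: 7.25
tcp_pos: [0.2848, 0.3208, 0.1861]
ee_rot: [0.668, 2.278, -0.281]
wrist_force: [0.3, -0.6, 0.5]
gripper_width: 0.999
finger_force: 0.0
```

Run:
```python
from path import *
g,R=tool(C,YAW)
s=r.sense();print(s["tcp_pos"],s["wrist_force"])
plan([(g,R)],v=2.5)
# carry options
for wp,yaw in(((-.09,.03),-20),((-.08,.04),-25),((-.06,.02),-15),((-.06,.02),-5)):
    print(wp,yaw);check([(g,R),tool(hatch(*wp,.02),yaw)])
```

```text
[0.28475401 0.32083442 0.18612076] [ 0.3019026  -0.58232694  0.47551649]
4 [[-0.0,0.1,2.4,-0.1,-0.0,-0.0],[-0.0,0.0,2.4,-0.1,-0.0,-0.0],[-0.0,0.1,2.4,-0.1,-0.0,-0.0],[-0.0,0.0,2.4,-0.0,-0.0,-0.1]]
(-0.09, 0.03) -20
[ 1.08 -0.31  2.18 -0.8   1.41  0.27] 0.0 margin 0.32
[ 0.1  -0.74  2.42 -0.45  0.78 -0.92] 0.0 margin 0.08
(-0.08, 0.04) -25
[ 1.08 -0.31  2.18 -0.8   1.41  0.27] 0.0 margin 0.32
[ 0.18 -0.66  2.37 -0.59  0.83 -0.69] 0.0 margin 0.13
(-0.06, 0.02) -15
[ 1.08 -0.31  2.18 -0.8   1.41  0.27] 0.0 margin 0.32
[ 0.01 -0.66  2.38 -0.3   0.68 -1.14] 0.0 margin 0.12
(-0.06, 0.02) -5
[ 1.08 -0.31  2.18 -0.8   1.41  0.27] 0.0 margin 0.32
[-0.11 -0.69  2.39  0.03  0.66 -1.61] 0.0 margin 0.11
```

Request:
move_arm(
  targets=[
    [0,0,2.4,0,0,0],
    [0,0,2.4,0,0,0],
    [0,0.1,2.4,0,0,0],
    [0,0.1,2.4,0,0,0],
    [0,0,0,0,0,0],
  ],
)

```text
time: 7.75
tcp_pos: [0.3454, 0.2854, 0.1228]
ee_rot: [0.676, 2.276, -0.275]
wrist_force: [0.3, -0.5, 0.4]
gripper_width: 1.0
finger_force: 0.0
```

Request:
move_arm(
  targets=[
    [0,0,0,0,0,0],
    [0,0,0,0,0,0],
    [0,0,0,0,0,0],
    [0,0,0,0,0,0],
    [0,0,0,0,0,0],
    [0,0,0,0,0,0],
  ],
  claw=1,
  grip_force=90,
)

```text
time: 8.35
tcp_pos: [0.344, 0.2879, 0.1245]
ee_rot: [0.672, 2.275, -0.271]
wrist_force: [-2.0, -2.7, 6.5]
gripper_width: 0.671
finger_force: 95.4
```

Run:
```python
from path import *
s=r.sense();p,R=np.array(s["tcp_pos"]),Ro.from_rotvec(s["ee_rot"]);g,Rg=tool(C,YAW);print(p-g,s["gripper_width"])
def sh(c,yaw,dz=0): q,R_=tool(c,yaw); return q,R_
goals=[(p+[0,0,.02],R),tool(hatch(-.08,.04,.02),-25),tool(hatch(.055,.01,.02),-10)]
dense=[]
for a,b in zip(goals[:-1],goals[1:]):
    for t in np.linspace(0,1,6): dense.append((a[0]+(b[0]-a[0])*t,a[1]*Ro.from_rotvec((a[1].inv()*b[1]).as_rotvec()*t)))
check(dense)
plan(goals,v=3,w=4)
```

```text
[0.00106692 0.00204014 0.00589764] 0.6710156050539956
[ 1.08 -0.33  2.16 -0.79  1.44  0.24] 0.0 margin 0.34
[ 0.95 -0.45  2.24 -0.81  1.35  0.11] 0.0 margin 0.26
[ 0.78 -0.55  2.31 -0.8   1.25 -0.05] 0.0 margin 0.19
[ 0.6  -0.63  2.35 -0.77  1.12 -0.24] 0.0 margin 0.15
[ 0.39 -0.67  2.38 -0.7   0.98 -0.45] 0.0 margin 0.12
[ 0.18 -0.66  2.37 -0.59  0.83 -0.69] 0.0 margin 0.13
[ 0.18 -0.66  2.37 -0.59  0.83 -0.69] 0.0 margin 0.13
[ 0.13 -0.59  2.34 -0.53  0.75 -0.79] 0.0 margin 0.16
[ 0.08 -0.53  2.3  -0.46  0.68 -0.91] 0.0 margin 0.2
[ 0.03 -0.46  2.26 -0.38  0.62 -1.03] 0.0 margin 0.24
[-0.01 -0.39  2.21 -0.29  0.57 -1.17] 0.0 margin 0.29
[-0.04 -0.33  2.16 -0.18  0.53 -1.32] 0.0 margin 0.34
1 [[-1.4,0.0,-1.4,0.0,0.0,0.0]]
11 [[-1.7,-1.5,1.8,-0.5,0.0,-0.5],[-1.7,-1.5,1.8,-0.5,0.0,-0.5],[-1.7,-1.6,1.8,-0.5,0.0,-0.5],[-1.7,-1.6,1.7,-0.5,0.0,-0.5],[-1.7,-1.6,1.7,-0.5,0.0,-0.5],[-1.7,-1.6,1.7,-0.5,0.0,-0.5],[-1.6,-1.7,1.7,-0.5,0.0,-0.5],[-1.6,-1.7,1.7,-0.4,0.0,-0.6],[-1.6,-1.7,1.7,-0.5,0.0,-0.5],[-1.6,-1.8,1.7,-0.4,0.0,-0.6],[-1.7,-1.8,1.7,-0.5,0.1,-0.5]]
5 [[-1.9,0.6,1.9,-2.1,-0.0,-2.1],[-1.9,0.5,1.9,-2.1,-0.0,-2.1],[-1.9,0.4,1.9,-2.1,-0.0,-2.1],[-1.9,0.2,1.9,-2.1,-0.0,-2.2],[-2.0,0.0,2.0,-2.2,-0.0,-2.1]]
```

Request:
move_arm(
  targets=[
    [-0.7,0,-0.7,0,0,0],
    [-0.7,0,-0.7,0,0,0],
    [-0.4,0,-0.4,0,0,0],
    [0,0,0,0,0,0],
    [0,0,0,0,0,0],
  ],
)

```text
time: 8.85
tcp_pos: [0.3437, 0.2872, 0.1479]
ee_rot: [0.671, 2.277, -0.273]
wrist_force: [0.4, -0.4, -2.8]
gripper_width: 0.671
finger_force: 95.9
```

Run:
```python
from path import *
s=r.sense();p,R=np.array(s["tcp_pos"]),Ro.from_rotvec(s["ee_rot"]);print(p,s["wrist_force"],s["gripper_width"])
im,d=vision.grab_frame("top");P=cloud("top",d);cv2.imwrite("pics/top4.png",cv2.resize(cv2.cvtColor(im[170:290,120:280],cv2.COLOR_RGB2BGR),(640,480),interpolation=1))
# top plane tilt
m=(P[...,2]>.13)&(P[...,2]<.2)&(im.min(-1)>120)&(abs(P[...,0]-.37)<.06)&(abs(P[...,1]-.265)<.05);q=P[m]
A=np.c_[q[:,:2],np.ones(len(q))];c=np.linalg.lstsq(A[q[:,2]<np.median(q[:,2])+.008],q[q[:,2]<np.median(q[:,2])+.008][:,2],rcond=None)[0];print(m.sum(),c,np.median(q[:,2]))
e=np.array([0,0,.005])
goals=[tuple((a[0]+e,a[1])) for a in (tool(hatch(-.08,.04,.02),-25),tool(hatch(.055,.01,.02),-10))]
plan(goals,v=3,w=4)
```

```text
[0.34372767 0.28721334 0.14794691] [ 0.35529342 -0.3732713  -2.75511637] 0.6710482304580877
750 [0.0089483  0.01730912 0.16261626] 0.17127552880995714
11 [[-1.7,-1.5,1.8,-0.5,-0.0,-0.5],[-1.7,-1.5,1.8,-0.5,-0.0,-0.5],[-1.7,-1.5,1.8,-0.5,-0.0,-0.5],[-1.7,-1.6,1.7,-0.5,-0.0,-0.5],[-1.7,-1.6,1.7,-0.5,-0.0,-0.5],[-1.7,-1.6,1.7,-0.5,-0.0,-0.5],[-1.7,-1.7,1.7,-0.5,-0.0,-0.5],[-1.6,-1.7,1.7,-0.5,-0.0,-0.5],[-1.6,-1.7,1.7,-0.5,-0.0,-0.5],[-1.6,-1.8,1.6,-0.4,-0.0,-0.6],[-1.7,-1.8,1.7,-0.5,-0.0,-0.5]]
5 [[-1.9,0.6,1.9,-2.1,-0.0,-2.1],[-1.9,0.5,1.9,-2.1,-0.0,-2.1],[-1.9,0.4,1.9,-2.1,-0.0,-2.1],[-1.9,0.2,1.9,-2.1,-0.0,-2.2],[-2.0,0.0,2.0,-2.2,-0.0,-2.1]]
```

View pics/top4.png

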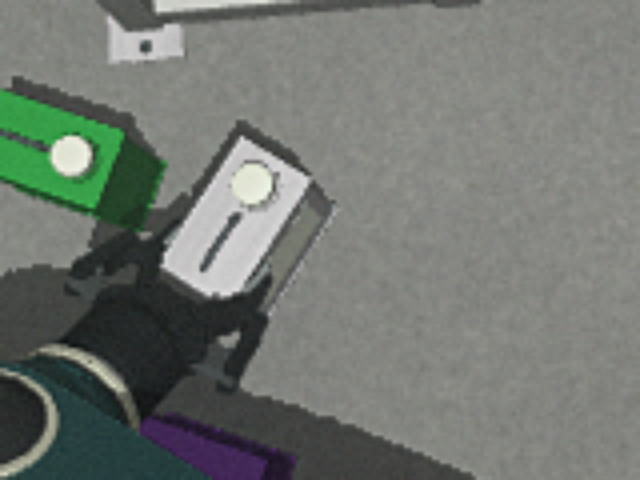

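Can held level at (240,220), lifted about 2.3 cm, and the green and purple cans are untouched. Carrying it now.

Request:
move_arm(
  targets=[
    [-0.8,-0.7,0.9,-0.2,0,-0.2],
    [-1.7,-1.5,1.8,-0.5,0,-0.5],
    [-1.7,-1.5,1.8,-0.5,0,-0.5],
    [-1.7,-1.6,1.7,-0.5,0,-0.5],
    [-1.7,-1.6,1.7,-0.5,0,-0.5],
    [-1.7,-1.6,1.7,-0.5,0,-0.5],
    [-1.7,-1.7,1.7,-0.5,0,-0.5],
    [-1.6,-1.7,1.7,-0.5,0,-0.5],
    [-1.6,-1.7,1.7,-0.5,0,-0.5],
    [-1.6,-1.8,1.6,-0.4,0,-0.6],
    [-1.7,-1.8,1.7,-0.5,0,-0.5],
    [-0.8,-0.8,0.9,-0.3,0,-0.3],
  ],
)

```text
time: 10.1
tcp_pos: [0.4853, -0.0015, 0.1427]
ee_rot: [0.514, 2.309, -0.214]
wrist_force: [0.2, -0.5, -2.8]
gripper_width: 0.671
finger_force: 97.2
```

Request:
move_arm(
  targets=[
    [0,0,0,0,0,0],
    [0,0,0,0,0,0],
    [0,0,0,0,0,0],
  ],
)

```text
time: 10.4
tcp_pos: [0.485, 0.0016, 0.1427]
ee_rot: [0.512, 2.311, -0.212]
wrist_force: [-0.8, 0.9, -3.2]
gripper_width: 0.667
finger_force: 97.5
```

Run:
```python
from path import *
s=r.sense();p,R=np.array(s["tcp_pos"]),Ro.from_rotvec(s["ee_rot"]);e=np.array([0,0,.005])
t=tool(hatch(-.08,.04,.02),-25);print(p-t[0],np.degrees((R.inv()*t[1]).as_rotvec()),s["wrist_force"],s["gripper_width"])
im,d=vision.grab_frame("top");cv2.imwrite("pics/top5.png",cv2.resize(cv2.cvtColor(im[90:270,150:390],cv2.COLOR_RGB2BGR),(720,540),interpolation=1))
g=tool(hatch(.055,.01,.02),-10);plan([(g[0]+e,g[1])],v=2,w=4)
```

```text
[-0.00066079  0.00041181  0.00414326] [ 0.01726415 -0.03054403  0.00013736] [-0.75054833  0.85911567 -3.22564491] 0.6674019393695112
7 [[-1.4,0.4,1.4,-1.5,-0.0,-1.5],[-1.4,0.4,1.4,-1.5,-0.0,-1.5],[-1.4,0.3,1.4,-1.5,-0.0,-1.5],[-1.4,0.2,1.3,-1.5,-0.0,-1.5],[-1.4,0.2,1.4,-1.5,-0.0,-1.5],[-1.4,0.1,1.4,-1.5,-0.0,-1.5],[-1.3,-0.0,1.3,-1.6,-0.0,-1.6]]
```

View pics/top5.png

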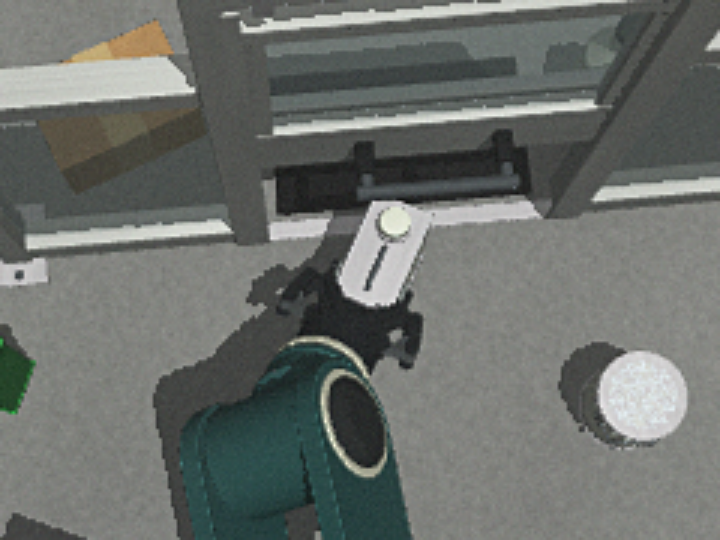

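Can at (385,250) is in front of the opening, clear of both jambs, with the sash still up. Going in slowly.

Request:
move_arm(
  targets=[
    [-0.7,0.2,0.7,-0.8,0,-0.8],
    [-1.4,0.4,1.4,-1.5,0,-1.5],
    [-1.4,0.3,1.4,-1.5,0,-1.5],
    [-1.4,0.2,1.3,-1.5,0,-1.5],
    [-1.4,0.2,1.4,-1.5,0,-1.5],
    [-1.4,0.1,1.4,-1.5,0,-1.5],
    [-1.3,0.1,1.3,-1.6,0,-1.6],
    [-0.7,0.1,0.7,-0.7,0,-0.7],
    [0,0,0,0,0,0],
    [0,0,0,0,0,0],
  ],
)

```text
time: 11.45
tcp_pos: [0.6195, -0.0263, 0.1433]
ee_rot: [0.206, 2.35, -0.084]
wrist_force: [-1.3, -0.4, -3.7]
gripper_width: 0.672
finger_force: 97.5
```

Run:
```python
from path import *
s=r.sense();p,R=np.array(s["tcp_pos"]),Ro.from_rotvec(s["ee_rot"])
t=tool(hatch(.055,.01,.02),-10);print(p-t[0],np.degrees((R.inv()*t[1]).as_rotvec()),s["wrist_force"],s["gripper_width"])
im,d=vision.grab_frame("scene");P=cloud("scene",d)
for o in finder.regions_of("can","scene")[:4]:
    q=P[o["region"]&(d>0)];print(o["p"],o["box"],np.percentile(q,[3,50,97],axis=0).round(3).tolist())
cv2.imwrite("pics/sc6.png",cv2.resize(cv2.cvtColor(im[150:340,60:360],cv2.COLOR_RGB2BGR),(750,475),interpolation=1))
```

```text
[-0.00058626  0.00064225  0.00469063] [ 0.024625   -0.06497519 -0.00850678] [-1.27054248 -0.38541269 -3.67661603] 0.6722794736063047
0.94 [216.9, 261.0, 35.6, 63.4] [[0.598, -0.065, -0.0], [0.657, -0.029, 0.167], [0.702, -0.0, 0.187]]
0.73 [236.5, 209.2, 467.6, 220.9] [[0.571, -0.404, -0.001], [0.609, -0.032, 0.459], [0.729, 0.364, 0.651]]
0.7 [401.5, 154.1, 50.0, 17.2] [[0.389, 0.367, 0.104], [0.414, 0.392, 0.149], [0.43, 0.458, 0.169]]
0.6 [349.1, 94.0, 52.4, 55.4] [[0.165, 0.259, 0.008], [0.216, 0.312, 0.136], [0.238, 0.359, 0.167]]
```

View pics/sc6.png

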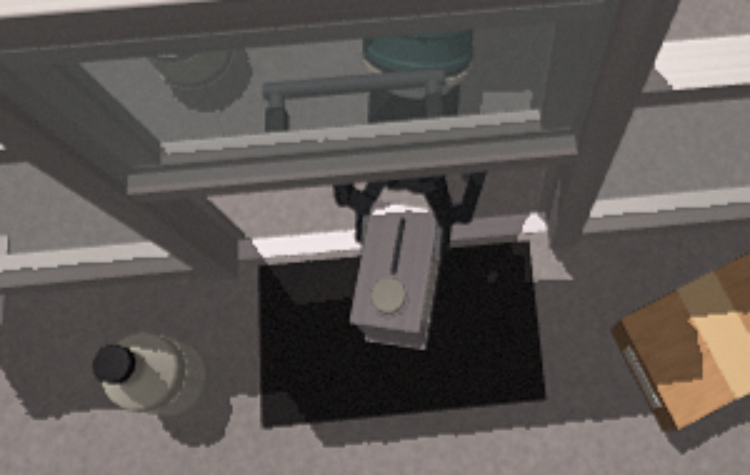

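Can at (400,265) is upright over the mat, held about 19 mm up; bottle at (150,370) and carton at (690,345) untouched. It needs about 15 mm more depth to clear the sash, so I'll lower it and then move it further in.

Run:
```python
from path import *
s=r.sense();p,R=np.array(s["tcp_pos"]),Ro.from_rotvec(s["ee_rot"])
g=tool(hatch(.071,.005,0),-2);g1=(np.array([g[0][0],g[0][1],.128]),g[1]);g2=(np.array([g[0][0],g[0][1],.1225]),g[1])
a=(p*[1,1,0]+[0,0,.128],R)
check([a,g1,g2]);plan([a,g1,g2],v=.8,w=2)
```

```text
[-0.04 -0.32  2.17 -0.19  0.51 -1.31] 0.0 margin 0.33
[-0.12 -0.28  2.14  0.13  0.49 -1.74] 0.0 margin 0.36
[-0.12 -0.27  2.15  0.13  0.48 -1.75] 0.0 margin 0.35
2 [[0.6,-0.0,0.6,0.0,0.0,0.0],[0.5,-0.0,0.5,0.0,0.0,0.0]]
4 [[-0.3,-0.1,0.3,-1.4,-0.0,-1.4],[-0.3,-0.2,0.3,-1.4,-0.0,-1.4],[-0.3,-0.2,0.3,-1.4,-0.0,-1.4],[-0.3,-0.1,0.3,-1.4,-0.0,-1.5]]
1 [[0.4,-0.0,0.4,-0.0,-0.0,0.0]]
```

Request:
move_arm(
  targets=[
    [0.4,0,0.4,0,0,0],
    [0.4,0,0.4,0,0,0],
    [0.3,0,0.3,0,0,0],
    [-0.3,-0.1,0.3,-1.4,0,-1.4],
    [-0.3,-0.2,0.3,-1.4,0,-1.4],
    [-0.3,-0.2,0.3,-1.4,0,-1.4],
    [-0.3,-0.1,0.3,-1.4,0,-1.5],
    [0,0,0,0,0,0],
    [0.2,0,0.2,0,0,0],
    [0.1,0,0.1,0,0,0],
    [0,0,0,0,0,0],
  ],
)

```text
time: 12.65
tcp_pos: [0.6363, -0.0349, 0.1248]
ee_rot: [0.042, 2.354, -0.019]
wrist_force: [-1.2, -1.1, 2.1]
gripper_width: 0.672
finger_force: 98.1
```

Run:
```python
from path import *
s=r.sense();print(s["tcp_pos"],s["wrist_force"],s["gripper_width"])
im,d=vision.grab_frame("scene");P=cloud("scene",d)
o=finder.regions_of("can","scene")[0];q=P[o["region"]&(d>0)];print(o["p"],np.percentile(q,[3,50,97],axis=0).round(3).tolist())
t=q[(q[:,2]>.13)&(q[:,2]<.16)];c=np.linalg.lstsq(np.c_[t[:,:2],np.ones(len(t))],t[:,2],rcond=None)[0];print("top z",np.median(t[:,2]),"slopes",c[:2],cv2.minAreaRect((t[:,:2]*1000).astype(np.float32)))
```

```text
[ 0.63626194 -0.03490324  0.12475104] [-1.20380228 -1.05344957  2.1437512 ] 0.6715468933201494
0.98 [[0.388, 0.365, 0.099], [0.413, 0.394, 0.15], [0.431, 0.46, 0.169]]
top z 0.14891631420553444 slopes [ 0.06601133 -0.01472961] ((412.1614074707031, 415.5790100097656), (100.8050308227539, 42.241294860839844), 81.14833068847656)
```

Request:
move_arm(
  targets=[
    [0,0,0,0,0,0],
    [0,0,0,0,0,0],
    [0,0,0,0,0,0],
    [0,0,0,0,0,0],
  ],
  claw=-0.9,
)

```text
time: 13.15
tcp_pos: [0.6359, -0.0349, 0.1239]
ee_rot: [0.041, 2.356, -0.018]
wrist_force: [-0.3, -0.1, 0.2]
gripper_width: 0.951
finger_force: 0.0
```

Run:
```python
from path import *
s=r.sense();print(s["tcp_pos"],s["wrist_force"],s["gripper_width"])
p,R=np.array(s["tcp_pos"]),Ro.from_rotvec(s["ee_rot"]);z=R.as_matrix()[:,2]
B=np.array([.532,-.049,.311]);Rh=rot(HY,30);zh=Rh.as_matrix()[:,2]
g=[(p-.11*z,R),(np.array([.44,-.04,.25]),rot(0,20,-1)),(np.array([.42,-.045,.40]),rot(HY,25)),(B-.098*zh,Rh)]
check(g);plan(g[:1],v=2.5);plan(g[1:],(p-.11*z,R),v=4,w=7)
```

```text
[ 0.6359346  -0.03485555  0.12385175] [-0.28386069 -0.14614234  0.19079392] 0.9510028677725227
[-0.14 -0.57  2.22  0.11  0.71 -1.73] 0.0 margin 0.26
[-0.19 -0.65  2.08  0.07  1.36 -1.76] 0.0 margin 0.18
[-0.25 -0.7   1.89  0.13  1.54 -0.3 ] 0.0 margin 0.13
[-0.25 -0.61  1.86  0.16  1.39 -0.3 ] 0.0 margin 0.22
5 [[0.0,0.0,-2.2,0.0,0.0,0.0],[0.0,-0.0,-2.2,0.0,0.0,0.0],[0.0,-0.0,-2.2,0.0,0.0,0.0],[0.0,-0.0,-2.2,0.0,0.0,0.0],[0.0,-0.0,-2.2,0.0,0.0,0.0]]
4 [[1.2,-0.3,-2.9,-0.3,6.2,-0.4],[1.6,-0.3,-2.8,-0.3,6.3,-0.4],[1.8,-0.2,-2.6,-0.3,6.2,-0.4],[2.1,-0.3,-2.4,-0.2,6.3,-0.5]]
13 [[-0.2,-0.0,-1.1,-0.4,-0.2,6.6],[-0.3,-0.0,-1.1,-0.4,-0.2,6.7],[-0.3,0.0,-1.1,-0.4,-0.2,6.6],[-0.2,0.1,-1.1,-0.4,-0.2,6.7],[-0.2,0.1,-1.2,-0.4,-0.2,6.6],[-0.2,0.2,-1.1,-0.4,-0.2,6.7],[-0.2,0.2,-1.1,-0.4,-0.2,6.6],[-0.2,0.2,-1.2,-0.4,-0.2,6.7],[-0.2,0.2,-1.1,-0.4,-0.2,6.6],[-0.2,0.3,-1.1,-0.4,-0.3,6.7],[-0.1,0.3,-1.2,-0.4,-0.2,6.6],[-0.1,0.3,-1.1,-0.4,-0.3,6.7],[-0.1,0.4,-1.2,-0.3,-0.2,6.6]]
2 [[-0.6,2.7,1.5,-2.5,-0.0,0.0],[-0.5,2.7,1.7,-2.5,-0.0,0.0]]
```

Request:
move_arm(
  targets=[
    [0,0,-1.1,0,0,0],
    [0,0,-2.2,0,0,0],
    [0,0,-2.2,0,0,0],
    [0,0,-2.2,0,0,0],
    [0,0,-2.2,0,0,0],
    [0,0,-1.1,0,0,0],
  ],
)

```text
time: 13.75
tcp_pos: [0.5574, -0.0321, 0.2039]
ee_rot: [0.041, 2.353, -0.018]
wrist_force: [0.0, -0.6, 0.1]
gripper_width: 0.953
finger_force: 0.0
```

Run:
```python
from path import *
s=r.sense();print(s["tcp_pos"],s["wrist_force"])
im,d=vision.grab_frame("scene");P=cloud("scene",d)
for o in finder.regions_of("can","scene")[:4]:
    q=P[o["region"]&(d>0)]
    if abs(np.median(q[:,0])-.66)>.05 or len(q)>8000: continue
    print(o["p"],np.percentile(q,[3,50,97],axis=0).round(3).tolist())
    t=q[(q[:,2]>.14)&(q[:,2]<.156)];c=np.linalg.lstsq(np.c_[t[:,:2],np.ones(len(t))],t[:,2],rcond=None)[0];b=cv2.minAreaRect((t[:,:2]*1000).astype(np.float32))
    cc=np.r_[np.array(b[0])/1000,0];print("top z",np.median(t[:,2]),"slopes",c[:2],b,"in hatch",Ro.from_euler('z',-HY,degrees=True).apply(cc-HO))
```

```text
[ 0.55735881 -0.03214956  0.20393953] [ 0.04848405 -0.57301211  0.12495588]
0.73 [[0.615, -0.066, 0.01], [0.671, -0.035, 0.148], [0.718, -0.008, 0.168]]
top z 0.14839831419162697 slopes [0.00283426 0.00454936] ((664.8659057617188, -38.28507995605469), (60.239288330078125, 108.2470932006836), 89.14329528808594) in hatch [0.07118827 0.0025025  0.        ]
```

Request:
move_arm(
  targets=[
    [1.2,-0.3,-2.9,-0.3,6.2,-0.4],
    [1.6,-0.3,-2.8,-0.3,6.3,-0.4],
    [1.8,-0.2,-2.6,-0.3,6.2,-0.4],
    [2.1,-0.3,-2.4,-0.2,6.3,-0.5],
  ],
)

```text
time: 14.25
tcp_pos: [0.4394, -0.0406, 0.2502]
ee_rot: [-0.001, 2.797, 0.0]
wrist_force: [0.5, -0.0, -1.6]
gripper_width: 0.95
finger_force: 0.0
```

Request:
move_arm(
  targets=[
    [-0.2,0,-1.1,-0.4,-0.2,6.6],
    [-0.3,0,-1.1,-0.4,-0.2,6.7],
    [-0.3,0,-1.1,-0.4,-0.2,6.6],
    [-0.2,0.1,-1.1,-0.4,-0.2,6.7],
    [-0.2,0.1,-1.2,-0.4,-0.2,6.6],
    [-0.2,0.2,-1.1,-0.4,-0.2,6.7],
    [-0.2,0.2,-1.1,-0.4,-0.2,6.6],
    [-0.2,0.2,-1.2,-0.4,-0.2,6.7],
    [-0.2,0.2,-1.1,-0.4,-0.2,6.6],
    [-0.2,0.3,-1.1,-0.4,-0.3,6.7],
    [-0.1,0.3,-1.2,-0.4,-0.2,6.6],
    [-0.1,0.3,-1.1,-0.4,-0.3,6.7],
  ],
  claw=0.2,
  grip_force=50,
)

```text
time: 15.45
tcp_pos: [0.4218, -0.0445, 0.3875]
ee_rot: [1.798, 2.15, 0.426]
wrist_force: [-0.4, 0.4, -0.3]
gripper_width: 0.397
finger_force: 0.0
```

Run:
```python
from path import *
im,d=vision.grab_frame("top");P=cloud("top",d)
m=(d>0)&(P[...,0]>.51)&(P[...,0]<.56)&(P[...,1]<-.04)&(P[...,1]>-.13)&(P[...,2]>.25)&(P[...,2]<.36)
q=P[m];print("bar",len(q),np.percentile(q,[5,50,95],axis=0).round(3).tolist(),r.sense()["tcp_pos"])
cv2.imwrite("pics/top7.png",cv2.resize(cv2.cvtColor(im[90:270,150:390],cv2.COLOR_RGB2BGR),(720,540),interpolation=1))
B=np.array([.532,-.049,.311]);Rh=rot(HY,30);zh=Rh.as_matrix()[:,2]
plan([(B-.098*zh,Rh),(B+.002*zh,Rh)],v=3.4,w=7)
```

```text
bar 212 [[0.526, -0.116, 0.309], [0.534, -0.09, 0.314], [0.555, -0.046, 0.318]] [ 0.4216972  -0.04458114  0.38945203]
2 [[-0.9,2.8,1.0,-2.6,-0.2,3.0],[-0.7,2.8,1.1,-2.6,-0.2,2.9]]
3 [[-0.0,0.0,3.3,-0.0,-0.0,0.0],[-0.0,0.0,3.3,-0.0,-0.0,0.0],[-0.0,0.0,3.4,-0.0,-0.0,0.0]]
```

View pics/top7.png

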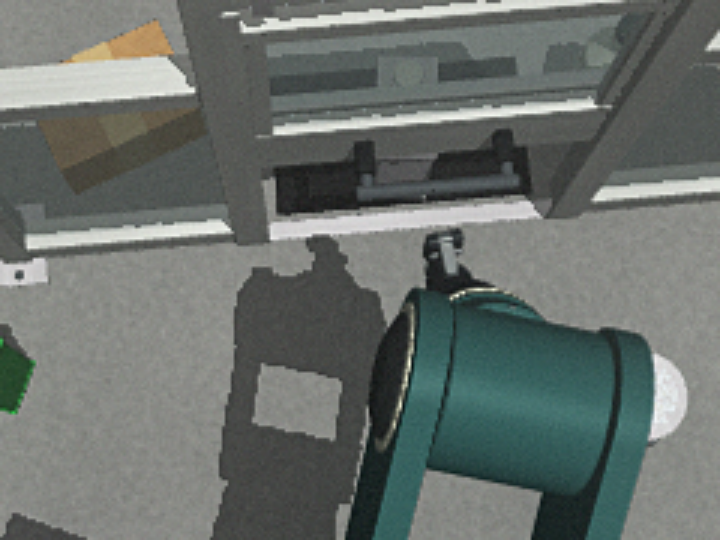

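Can stands level at hatch (0.071, 0.003). The handle is still at (440,187), z about 0.311, and the gripper is just in front of it. Regripping the bar.

Request:
move_arm(
  targets=[
    [-0.9,2.8,1.0,-2.6,-0.2,3.0],
    [-0.7,2.8,1.1,-2.6,-0.2,2.9],
    [0,0,0,0,0,0],
    [0,0,3.3,0,0,0],
    [0,0,3.3,0,0,0],
    [0,0,3.4,0,0,0],
    [0,0,0,0,0,0],
  ],
)

```text
time: 16.2
tcp_pos: [0.5321, -0.0473, 0.3012]
ee_rot: [1.859, 2.017, 0.526]
wrist_force: [-1.0, -0.4, -0.5]
gripper_width: 0.4
finger_force: 0.0
```

Request:
move_arm(
  targets=[
    [0,0,0,0,0,0],
    [0,0,0,0,0,0],
    [0,0,0,0,0,0],
    [0,0,0,0,0,0],
    [0,0,0,0,0,0],
  ],
  claw=1,
)

```text
time: 16.7
tcp_pos: [0.5332, -0.0475, 0.3099]
ee_rot: [1.852, 2.006, 0.537]
wrist_force: [25.4, 3.3, -3.7]
gripper_width: 0.146
finger_force: 48.6
```

Run:
```python
from path import *
s=r.sense();p,R=np.array(s["tcp_pos"]),Ro.from_rotvec(s["ee_rot"]);print(p,s["wrist_force"],s["gripper_width"])
plan([(p-[0,0,.21],R)],v=1.8)
```

```text
[ 0.53317226 -0.04752178  0.30987974] [25.41747511  3.33369574 -3.70999086] 0.14567936075897814
12 [[0.0,-0.9,1.5,0.0,0.0,0.0],[0.0,-0.9,1.5,0.0,0.0,0.0],[0.0,-0.9,1.5,0.0,0.0,0.0],[0.0,-0.9,1.5,0.0,0.0,0.0],[0.0,-0.9,1.5,0.0,0.0,0.0],[0.0,-0.9,1.5,0.0,0.0,0.0],[0.0,-0.9,1.5,0.0,0.0,0.0],[0.0,-0.9,1.5,0.0,0.0,0.0],[0.0,-0.8,1.5,0.0,0.0,0.0],[0.0,-0.9,1.5,0.0,0.0,0.0],[0.1,-0.8,1.6,0.0,0.0,0.0],[0.0,-0.9,1.5,0.0,0.0,0.0]]
```

Request:
move_arm(
  targets=[
    [0,-0.4,0.8,0,0,0],
    [0,-0.9,1.5,0,0,0],
    [0,-0.9,1.5,0,0,0],
    [0,-0.9,1.5,0,0,0],
    [0,-0.9,1.5,0,0,0],
    [0,-0.9,1.5,0,0,0],
    [0,-0.9,1.5,0,0,0],
    [0,-0.9,1.5,0,0,0],
    [0,-0.9,1.5,0,0,0],
    [0,-0.9,1.5,0,0,0],
    [0,-0.9,1.5,0,0,0],
    [0,-0.4,0.8,0,0,0],
  ],
)

```text
time: 17.9
tcp_pos: [0.5332, -0.0477, 0.1189]
ee_rot: [1.85, 2.003, 0.543]
wrist_force: [26.8, 19.7, 4.8]
gripper_width: 0.147
finger_force: 49.8
```

Request:
move_arm(
  targets=[
    [0,0,0,0,0,0],
    [0,0,0,0,0,0],
  ],
)

```text
time: 18.1
tcp_pos: [0.5331, -0.0477, 0.1192]
ee_rot: [1.85, 2.004, 0.542]
wrist_force: [36.9, 19.7, -4.1]
gripper_width: 0.144
finger_force: 49.1
```

Run:
```python
from path import *
s=r.sense();p,R=np.array(s["tcp_pos"]),Ro.from_rotvec(s["ee_rot"]);print(p,s["wrist_force"],s["gripper_width"])
plan([(p-[0,0,p[2]-.049],R)],v=.8)
```

```text
[ 0.53308623 -0.04768604  0.11919234] [36.90842741 19.73753756 -4.14354717] 0.14384859627305896
9 [[0.0,-0.4,0.7,0.0,0.0,0.0],[0.0,-0.4,0.7,0.0,0.0,0.0],[0.0,-0.4,0.7,0.0,0.0,0.0],[0.0,-0.4,0.7,0.0,0.0,0.0],[0.0,-0.4,0.6,0.0,0.0,0.0],[0.0,-0.4,0.7,0.0,0.0,0.0],[0.0,-0.4,0.6,0.0,0.0,0.0],[0.0,-0.4,0.7,0.0,0.0,0.0],[0.0,-0.4,0.6,0.0,0.0,0.0]]
```

Request:
move_arm(
  targets=[
    [0.1,0.2,0.1,0,0,0],
    [0.1,-0.3,0.7,0,0,0],
    [0,-0.4,0.7,0,0,0],
    [0,-0.4,0.7,0,0,0],
    [0,-0.4,0.7,0,0,0],
    [0,-0.4,0.7,0,0,0],
    [0,-0.4,0.7,0,0,0],
    [0,-0.3,0.5,0,0,0],
    [0,-0.2,0.4,0,0,0],
    [0,0,0,0,0,0],
    [0,0,0,0,0,0],
  ],
)

```text
time: 19.2
tcp_pos: [0.5334, -0.0474, 0.0576]
ee_rot: [1.854, 2.009, 0.531]
wrist_force: [-0.9, -7.1, -2.3]
gripper_width: 0.139
finger_force: 51.1
```

Run:
```python
from path import *
s=r.sense();p,R=np.array(s["tcp_pos"]),Ro.from_rotvec(s["ee_rot"]);print(p,s["wrist_force"],s["gripper_width"])
im,d=vision.grab_frame("top");P=cloud("top",d)
m=(d>0)&(P[...,0]>.515)&(P[...,0]<.545)&(abs(P[...,1]+.05)<.065)&(abs(P[...,1]+.05)>.03)&(P[...,2]>.03)&(P[...,2]<.13)
print("bar top z",np.percentile(P[m][:,2],[20,50,80,95]).round(3),m.sum())
```

```text
[ 0.53335653 -0.04741942  0.0575834 ] [-0.86792474 -7.13757753 -2.25175218] 0.13920611190948096
bar top z [0.061 0.063 0.066 0.069] 108
```

Request:
move_arm(
  targets=[
    [0,-0.1,0.17,0,0,0],
    [0,-0.1,0.17,0,0,0],
    [0,-0.1,0.17,0,0,0],
    [0,-0.1,0.17,0,0,0],
    [0,0,0,0,0,0],
    [0,0,0,0,0,0],
  ],
)

```text
time: 19.85
tcp_pos: [0.5334, -0.0474, 0.0499]
ee_rot: [1.854, 2.009, 0.531]
wrist_force: [-0.8, -5.9, -2.0]
gripper_width: 0.144
finger_force: 51.4
```

Request:
move_arm(
  targets=[
    [0,-0.1,0.17,0,0,0],
    [0,0,0,0,0,0],
    [0,0,0,0,0,0],
  ],
)

```text
time: 20.15
tcp_pos: [0.5334, -0.0474, 0.0485]
ee_rot: [1.854, 2.009, 0.531]
wrist_force: [-11.0, -6.1, 8.1]
gripper_width: 0.144
finger_force: 52.8
```

Request:
move_arm(
  targets=[
    [0,-0.1,0.17,0,0,0],
    [0,0,0,0,0,0],
    [0,0,0,0,0,0],
  ],
)

```text
time: 20.45
tcp_pos: [0.5339, -0.0474, 0.0477]
ee_rot: [1.853, 2.008, 0.533]
wrist_force: [-21.2, -2.3, 21.9]
gripper_width: 0.147
finger_force: 55.4
```

Request:
move_arm(
  targets=[
    [0,0.1,-0.2,0,0,0],
    [0,0,0,0,0,0],
    [0,0,0,0,0,0],
    [0,0,0,0,0,0],
  ],
  claw=0.2,
)

```text
time: 20.85
tcp_pos: [0.533, -0.0467, 0.047]
ee_rot: [1.856, 2.009, 0.532]
wrist_force: [-0.3, -0.4, 0.4]
gripper_width: 0.4
finger_force: 0.0
```

Request:
move_arm(
  targets=[
    [0,0,-1,0,0,0],
    [0,0,-2,0,0,0],
    [0,0,-3,0,0,0],
    [0,0,-3,0,0,0],
    [0,0,-3,0,0,0],
    [0,0,-3,0,0,0],
    [0,0,0,0,0,0],
    [0,0,0,0,0,0],
    [0,0,0,0,0,0],
  ],
)

```text
time: 21.75
tcp_pos: [0.4582, -0.0519, 0.1761]
ee_rot: [1.857, 2.01, 0.531]
wrist_force: [0.3, 0.8, 0.6]
gripper_width: 0.396
finger_force: 0.0
```

Run:
```python
from path import *
s=r.sense();print(s["tcp_pos"],s["wrist_force"])
im,d=vision.grab_frame("top");P=cloud("top",d)
m=(d>0)&(P[...,0]>.515)&(P[...,0]<.545)&(abs(P[...,1]+.05)<.065)&(P[...,2]>.03)&(P[...,2]<.13)
print("bar top z",np.percentile(P[m][:,2],[20,50,80,95]).round(3),m.sum())
im,d=vision.grab_frame("scene");P=cloud("scene",d)
for t in("can","bottle","carton"):
  for o in finder.regions_of(t,"scene")[:1 if t!="can" else 4]:
    q=P[o["region"]&(d>0)];print(t,round(o["p"],2),np.percentile(q,[3,50,97],axis=0).round(3).tolist())
cv2.imwrite("pics/sc8.png",cv2.resize(cv2.cvtColor(im[100:340,40:440],cv2.COLOR_RGB2BGR),(800,480),interpolation=1))
```

```text
[ 0.45815254 -0.05188243  0.17605288] [0.3271085  0.78346126 0.58681894]
bar top z [0.051 0.054 0.057 0.06 ] 184
can 0.94 [[0.391, 0.367, 0.107], [0.414, 0.393, 0.149], [0.431, 0.459, 0.169]]
can 0.66 [[0.615, -0.067, 0.011], [0.671, -0.035, 0.148], [0.718, -0.008, 0.168]]
can 0.58 [[0.162, 0.259, 0.006], [0.216, 0.312, 0.136], [0.238, 0.36, 0.167]]
bottle 0.88 [[0.702, -0.272, 0.027], [0.732, -0.243, 0.127], [0.758, -0.225, 0.19]]
carton 0.87 [[0.645, 0.184, 0.046], [0.71, 0.26, 0.089], [0.773, 0.341, 0.092]]
```

View pics/sc8.png

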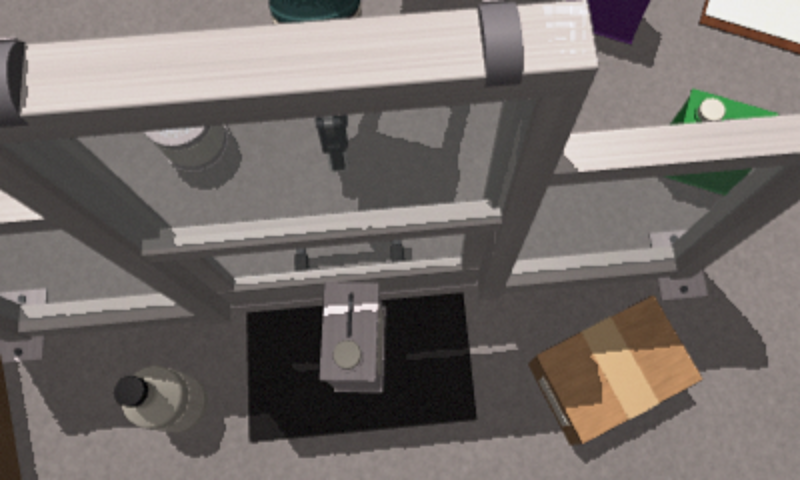

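The sash is down on the sill: the bar is at its shut height, and it stopped against rising force. The can stands upright on the mat at (350,340), with the bottle and carton unmoved and the gripper clear.

```bash
python3 -c "
from workcell import r
print(r.finish_job())"
```

```text
the job is handed in; nothing more can be done
None
```

I handed the job in at about 22 s. By the last camera check, the can stands upright on the mat, 71 mm beyond the hatch's origin, and the sash is shut on the sill. The bottle and carton had not moved and the gripper was clear. The tin was never touched, though I didn't re-measure it at the end. The hand-in returned no verdict.

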